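# Hold the stop block against the sprung buffer

### The arm

A 6-joint arm with a two-finger parallel gripper is mounted at the origin on the work surface. World frame = base frame: x ahead of the robot, y to its left, z up, the work surface at z = 0. Lengths are in m, angles in rad, forces in N, time in s.
With the tool pointing down it reaches from about 0.35 to 0.975 m from the base axis. Payload 4.9 kg.
Tool frame: the origin (TCP) lies on the centre line of the jaws, within the pads' length; the fingertips stand 8 mm ahead of it and the grasp point (between the pads) lies 11 mm behind it; z points along the fingers, y is the line along which they close (so a half turn about z gives the same grasp; the last joint's range is limited). The gripper opens to 85 mm and grips with 20 to 120 N. Pads are 22 mm wide; open, the fingers measure 114 mm over their backs; the gripper's body (76 mm by 85 mm) begins 54 mm behind the grasp point. The pads swing forward as they close: fully open they stand 13 mm farther back than shut.
Start: joints at [-1.299, 0.053, 1.613, -0, 1.476, -0.119], TCP at [0.238, -0.578, 0.239] pointing down, gripper open.
Joint ranges: [-3.01, 3.01], [-1.01, 2.22], [0.06, 2.58], [-1.02, 4.17], [0.09, 2.62], [-3.14, 3.14]. Speed limits (rad/s): [2.57, 2.57, 3.14, 3.14, 3.14, 3.14].

### API

Orientations are given as a rotation vector (axis times angle).
In Python, from station import ctrl gives the robot as it stands.
- The arm moves only by the tool hand_motion, called in YAML: its name, and indented under it one key for each argument. Schema: {"type":"object","properties":{"motion":{"type":"array","items":{"type":"number"},"minItems":7,"maxItems":140},"grip_force":{"type":"number"},"only":{"type":"string"},"quiet":{"type":"boolean"},"lines":{"type":"string"}},"required":["motion"],"additionalProperties":false}. motion is one flat list of numbers that holds 1 to 20 rows one after another, with no inner brackets; each row has 7 numbers: the finger opening in m, then dx, dy, dz in normalised numbers (1 is 750 mm), then a rotation vector rx, ry, rz in normalised numbers (1 is 360 degrees); each row is the pose to reach, as a shift and turn from the pose commanded when the call began, along the tool's axes at that moment; what a row does not reach only later rows make up. A row lasts 1/12 s, in which the tool goes at most 0.0417 m and 0.125 rad, less where a joint would pass 70% of its speed; a pose out of reach is approached as far as the arm can. The fingers move at their own pace and stop on an object; grip_force is the grip in N (left out, the last holds). Time passes only in rows, so rows that do not move let the fingers close. The tool returns the time, the measured TCP pose, the force, the opening and the grip force at its end. only (a regular expression) keeps the lines of the reply that match it, lines (a string "A,B") keeps lines A to B, and quiet returns only ok. No shift or turn number may pass 1 either way. Input that does not fit is refused with a message, and nothing moves.
- ctrl.get_obs(): the state, without advancing time (a new reading comes with each control period).
- ctrl.get_image(name): name is "side" or "top" or "wrist"; returns the picture (400x640x3 uint8, red, green, blue); there is no depth.
- ctrl.camera_params(name): a dict with "fx", "fy", "cx", "cy" (pixels), "k1" (the pictures are not rectified: a ray, as slopes to the right and down, at radius r is drawn at 1 + k1 r^2 times it, then the intrinsics apply), "T" (4x4, takes a point from camera to world coordinates); the wrist camera has in their place "tool_from_camera" (4x4, takes a point from camera to tool coordinates, whose origin is the TCP and whose axes are the flange's). Camera axes: x right, y down, z forward; pixel columns grow to the right and rows downward; lengths in m; the calibration is good to about 2 mm. A picture is of the moment at which its call begins: read the wrist's pose just before it. camera_params takes no time and is no camera call.
- ctrl.finish_job(): hands the job in; it is judged then, once.
Trained networks look in the newest picture that a camera, given by its name, has taken for a name from the list of things; names that differ only in an ending like _2 or _b are one class to them, and where a whole thing is asked for, a point or a joint stands for the part that bears it (a point fixed in the world has none). Each returns a list of dicts, best first, with "p" (0 to 1); they miss things now and then, are a little off and sometimes report something else, mostly with a low value. They report only what shows in the picture. A call takes as long as a camera call. They do not tell look-alikes from the thing itself.
- ctrl.find_in(camera, thing): "extent" ([left, top, right, bottom] in pixels, round what is visible of it).
- ctrl.cut_out(camera, thing): "mask" (400x640 bool, what is visible of it) and "extent" ([left, top, right, bottom] in pixels, round what is visible of it).
- ctrl.tip_of(camera, thing): "xy" ([column, row] in pixels: a listed point, or the origin of a listed thing).
The state is a dict: "t": time; "q": joint angles; "dq": joint speeds; "effort": joint torques, N m; "tool_pos": TCP position; "tool_rot": TCP orientation; "contact_force": force on the tool from outside, world axes, zero at the start; "wrist_torque": the same for the moment, N m; "opening": finger opening in m; "grip_force": force on a finger pad.
Only numpy, scipy, OpenCV 4.12 (cv2) and the standard library are available. Lean on these libraries where they do the work, as an engineer would, in place of code of your own. Each camera call takes 0.05 s, during which the arm holds its last target. There are 200 camera calls.

### The job

Swing both flaps of the small carton wide open, folded well outwards, lift out the wooden stop block and stand it on the table lengthways between the two black lines, its end flat and centred on the yellow sprung buffer plate of the roundhouse. Press it against the plate with a steady push of about 10 N (6 to 14 N, at no moment more than 20 N) so that I can screw it down from under the table, and finish while still holding and pressing it: do not let go. Leave the drum, the tanker car and the tree where they are.

Things in the scene. Friction and masses are not known exactly. Their poses are not given: they have to be found in the camera images.
- carton: open-topped brown cardboard carton fixed to the table, 180 mm (its x) by 150 mm (its y) by 70 mm high, walls and floor 4 mm; origin at the centre of its underside, z up. A flap is hinged along each long top edge (at its y = +75 and -75 mm, 71 mm above the table); the two short sides have none
- flap_left (a joint): angle of the flap on the carton's +y edge (rad): 0 lies flat over the carton, 1.57 stands upright, 2.9 is the stop, folded outwards. Starts half open, 0.95 to 1.35; wide open means leaning well out past upright (2 or more). 172 mm long (carton x), reaches 55 mm from its hinge, 3 mm thick
- flap_right (a joint): the same for the flap on the carton's -y edge. Both swing up and outwards when pushed from inside the gap between them with about 1 N, and their stiff creases stay where they are left; a finger rising a little as it moves outwards does not jam on the flap's edge
- block: wooden stop block with a red top, 90 mm long (its x), 30 mm wide (its y), 45 mm high, about 90 g; origin at the centre of its underside; both ends alike. It stands upright on the carton's floor (4 mm above the table), near the middle, its length roughly along the carton's x
- roundhouse: wooden roundhouse with a red roof, fixed to the table, 220 mm deep (its x), 250 mm wide, 170 mm high; origin at the centre of its underside; its front faces its own -x. A grey housing, 45 mm high, on the front carries the sprung buffer; two thin black painted lines 43 mm apart run out from the buffer over the table as a lane
- buffer: the yellow sprung buffer plate in front of the grey housing, 12 mm thick, 70 mm wide, its face from 3 to 51 mm above the table; origin at table level under the middle of its front face, which looks along its -x; axes parallel to the roundhouse's. Pushed along +x it slides back against a spring of 1 N per mm (no preload, 10 mm for 10 N, stop at 25 mm) and returns when freed
- buffer_home (a point): fixed point at table level where the middle of the buffer's front face stands when nothing presses it (175 mm in front of the roundhouse's origin); its axes are the roundhouse's, +x being the direction to press
- drum: blue plastic drum with a lid, 96 mm across, 115 mm high, loose; origin at the centre of its underside
- tanker: red toy tanker car, 100 mm long, 60 mm high, loose; origin at the centre of its underside
- tree: green toy tree, 56 mm across, 88 mm high, loose; origin at the centre of its underside
Not all that is in view belongs to the job. Leave any purple look-alike of the block alone.

How it is judged:
On the way, in this order (a step that is already met when the one before it is completed fails the run):
1. both carton flaps are swung wide open (value of joint each of flap_left, flap_right above 1.9 rad), for 0.2 s.
2. the block is lifted out of the carton in the fingers (height (world z) of block above 0.072 m and contact force between the fingers and block above 2 N), for 0.1 s.
3. the block, standing in the lane, is pressed against the buffer with 6 to 14 N for 0.4 s (contact force between block and buffer between 6 and 14 N and height (world z) of block below 0.006 m and angle between block's own z axis and vertical below 0.12 rad and y of block in the frame of buffer_home between -0.012 and 0.012 m and angle between the x axis of block and the x axis of buffer_home, either way round below 0.12 rad and contact force between the fingers and block above 2 N), for 0.4 s.
At the end, for the whole second after the job is handed in: Still touched by the fingers (over 2 N), the block stands upright (within 0.12 rad) on the table (underside less than 6 mm up), centred on the buffer within 12 mm, square to it within 0.12 rad, at rest, and presses the buffer with 6 to 14 N; both carton flaps are still past 1.9 rad (all of step 1 and all of step 3 and linear speed of block below 0.01 m/s); the arm keeps its last pose, push and grip.
It fails at once if the buffer is pushed with more than 20 N (contact force between block and buffer above 20 N).
It fails at once if the buffer is pushed directly by the robot with more than 20 N (contact force between the fingers and buffer above 20 N).
It fails at once if the drum is moved more than 30 mm (distance of drum from where it was at the start of the episode above 0.03 m).
It fails at once if the tanker is moved more than 30 mm (distance of tanker from where it was at the start of the episode above 0.03 m).
It fails at once if the tree is moved more than 30 mm (distance of tree from where it was at the start of the episode above 0.03 m).
It also fails if it takes over 61 s, if anything falls off the work surface, if the arm or the gripper's body presses on something with over 40 N, if the wrist force passes 120 N, or if a joint passes its speed limit or range.

## Working session

There is one attempt and no reset: what is moved stays moved. The work goes in short steps, Python scripts to look and compute and a tool call to move; the robot and the scene stay as the last step left them, time stands still between calls to the robot, and variables do not carry over. Pictures are saved under pics/ and viewed, at most 10 in all, crops included, and the job is handed in when it is done.

```bash
mkdir -p pics; cat > h.py <<'E'
import numpy as np, cv2
from station import ctrl
from scipy.spatial.transform import Rotation as R
def cam(n):
    c=ctrl.camera_params(n)
    if 'T' in c: T=np.array(c['T'])
    else:
        o=ctrl.get_obs(); W=np.eye(4); W[:3,:3]=R.from_rotvec(o['tool_rot']).as_matrix(); W[:3,3]=o['tool_pos']
        T=W@np.array(c['tool_from_camera'])
    return c,T
def ray(n,uv):
    c,T=cam(n); d=np.array([(uv[0]-c['cx'])/c['fx'],(uv[1]-c['cy'])/c['fy']]); s=d.copy()
    for _ in range(20): s=d/(1+c['k1']*(s@s))
    return T[:3,3],T[:3,:3]@np.r_[s,1]
def onz(n,uv,z):
    o,d=ray(n,uv); return o+d*(z-o[2])/d[2]
def proj(n,P):
    c,T=cam(n); p=np.linalg.inv(T)@np.r_[P,1]; s=p[:2]/p[2]; s=s*(1+c['k1']*(s@s))
    return np.array([c['cx']+c['fx']*s[0],c['cy']+c['fy']*s[1]])
def shot(n,f=None):
    im=ctrl.get_image(n)
    if f: cv2.imwrite('pics/'+f,im[:,:,::-1])
    return im
E
python3 - <<'E'
from h import *
np.set_printoptions(precision=4,suppress=True)
ims=[]
for n in ('top','side'):
    ims.append(shot(n)); print(n,cam(n)[1][:3].tolist())
    for t in ('carton','block','roundhouse','buffer','drum','tanker','tree'):
        for d in ctrl.find_in(n,t)[:3]: print(n,t,round(d['p'],2),np.round(d['extent']))
    for t in ('carton','block','roundhouse','buffer','buffer_home','drum','tanker','tree'):
        for d in ctrl.tip_of(n,t)[:2]:
            if d['p']>.2: print(n,t,round(d['p'],2),np.round(d['xy'],1),onz(n,d['xy'],0.004 if t=='block' else 0))
cv2.imwrite('pics/top.png',ims[0][:,:,::-1]);cv2.imwrite('pics/side.png',ims[1][:,:,::-1])
print(ctrl.get_obs())
E
```

```text
top [[0.009851531353974022, -0.9910133032524004, 0.13340007536260068, 0.4752709834853866], [-0.9999483980117135, -0.010094259463818745, -0.0011433458290229022, 0.037989218962457105], [0.002479645899982892, -0.1333819279461914, -0.9910616089091373, 1.0288359246375385]]
top carton 0.96 [174. 194. 251. 284.]
top block 0.91 [214. 226. 232. 261.]
top block 0.91 [267. 232. 305. 261.]
top roundhouse 0.92 [322. 149. 515. 280.]
top buffer 0.64 [370. 189. 390. 221.]
top drum 0.7 [152. 136. 201. 181.]
top tanker 0.78 [261. 143. 300. 159.]
top tree 0.84 [338. 139. 359. 164.]
top carton 0.69 [222.3 239.4] [0.5066 0.2754 0.    ]
top block 0.77 [286.5 248.3] [0.4859 0.1102 0.004 ]
top block 0.55 [222.4 244.5] [0.4936 0.2737 0.004 ]
top roundhouse 0.8 [439.7 216.4] [ 0.5712 -0.2838  0.    ]
top buffer 0.59 [371.2 201.9] [ 0.6073 -0.1064  0.    ]
top buffer_home 0.7 [375.9 206.1] [ 0.5965 -0.1185  0.    ]
top drum 0.89 [185.  165.6] [0.6985 0.3819 0.    ]
top tanker 0.8 [282.6 150.1] [0.7424 0.1258 0.    ]
top tree 0.75 [346.5 155.2] [ 0.7304 -0.0425  0.    ]
side [[-0.9966276202991696, -0.0499046305
[... 845 characters left out ...]
ide buffer 0.9 [318.7 195.2] [ 0.5937 -0.1251  0.    ]
side buffer 0.35 [243.5 345.9] [0.6959 0.3833 0.    ]
side buffer_home 0.95 [315.  199.4] [ 0.6021 -0.1042  0.    ]
side tanker 0.94 [250.7 251.9] [0.7332 0.1209 0.    ]
{'t': 1.6, 'q': array([-1.299 ,  0.0527,  1.6129, -0.    ,  1.476 , -0.119 ]), 'dq': array([-0.0004,  0.0005, -0.    ,  0.0015, -0.0005, -0.001 ]), 'effort': array([  0.    , -39.3667, -37.0452,  -0.0001,   0.0005,  -0.    ]), 'tool_pos': array([ 0.2381, -0.5778,  0.2393]), 'tool_rot': array([-3.0818, -0.61  ,  0.    ]), 'contact_force': array([-0.7418,  0.3521,  0.5268]), 'wrist_torque': array([0.0023, 0.0332, 0.0497]), 'grip_force': 0.0, 'opening': 0.08545525980553946}
```

View pics/top.png

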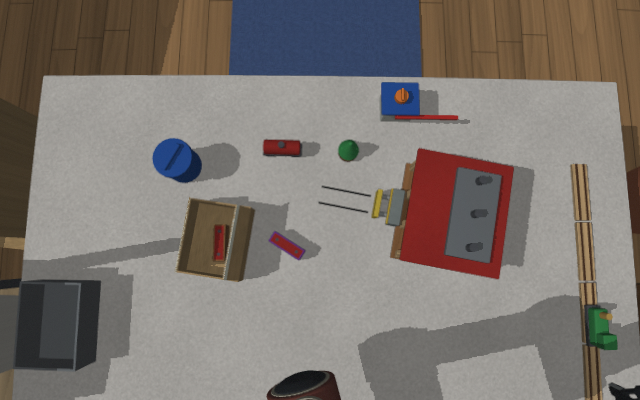

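View pics/side.png

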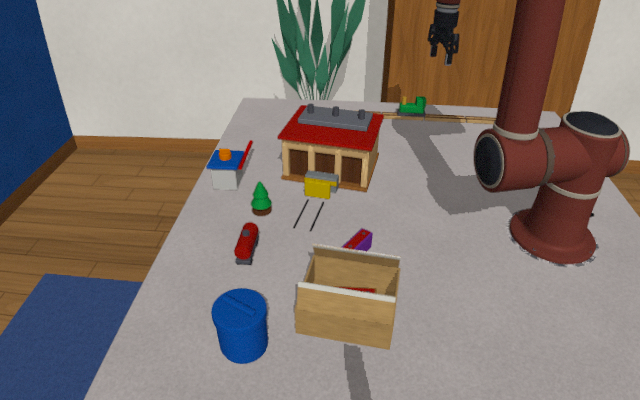

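The top view has two candidates for the block. The one inside the carton at about (221,243) has a red top and wooden sides. The one outside at (287,246) has purple sides, so it is the look-alike. I choose the carton one. The flaps run roughly along world x, and the lane runs left of the buffer from (320,195) to (369,211). Next I'll measure directions and check the choice in a close crop.

```bash
cat >> h.py <<'E'
def go(pos,yaw):
    "shift and turn in tool axes from measured pose, tool down with tool x at yaw"
    o=ctrl.get_obs(); M=R.from_rotvec(o['tool_rot'])
    G=R.from_matrix(np.c_[[np.cos(yaw),np.sin(yaw),0],[np.sin(yaw),-np.cos(yaw),0],[0,0,-1]])
    print('shift',np.round(M.inv().apply(np.array(pos)-o['tool_pos']),4),'turn',np.round((M.inv()*G).as_rotvec(),4))
def tell():
    o=ctrl.get_obs(); X=R.from_rotvec(o['tool_rot']).as_matrix()
    print(round(o['t'],2),np.round(o['tool_pos'],4),'yaw',round(np.arctan2(X[1,0],X[0,0]),4),'z',np.round(X[:,2],3),'F',np.round(o['contact_force'],2),'op',round(o['opening'],4),round(o['grip_force'],1),'q',np.round(o['q'],2))
E
python3 - <<'E'
from h import *
print(np.round(ctrl.camera_params('wrist')['tool_from_camera'],3).tolist(), ctrl.camera_params('wrist')['fx'],ctrl.camera_params('top')['fx'])
im=cv2.imread('pics/top.png')
cv2.imwrite('pics/crop.png',cv2.resize(im[180:300,160:320],None,fx=5,fy=5,interpolation=cv2.INTER_CUBIC))
L=[onz('top',p,0) for p in ((323,186),(370,194.5),(319,204),(367.5,212))]
print(np.round(L,4).tolist())
for a,b in ((0,1),(2,3)): d=L[b]-L[a]; print('lane yaw',np.arctan2(d[1],d[0]))
go([.45,-.03,.3],1.44); go([.45,.28,.35],2.97)
E
```

```text
[[0.001, -0.959, -0.282, 0.073], [1.0, 0.001, -0.0, -0.0], [0.0, -0.282, 0.959, -0.135], [0.0, 0.0, 0.0, 1.0]] 295.07199025626034 401.05215838533854
[[0.6477, 0.0187, 0.0], [0.6266, -0.1034, 0.0], [0.6004, 0.0287, 0.0], [0.5809, -0.0966, 0.0]]
lane yaw -1.741643733462287
lane yaw -1.7253946320982405
shift [ 0.4046 -0.4258 -0.0607] turn [-0.     -0.     -1.0492]
shift [ 0.5227 -0.7124 -0.1107] turn [-0.     -0.     -2.5792]
```

View pics/crop.png

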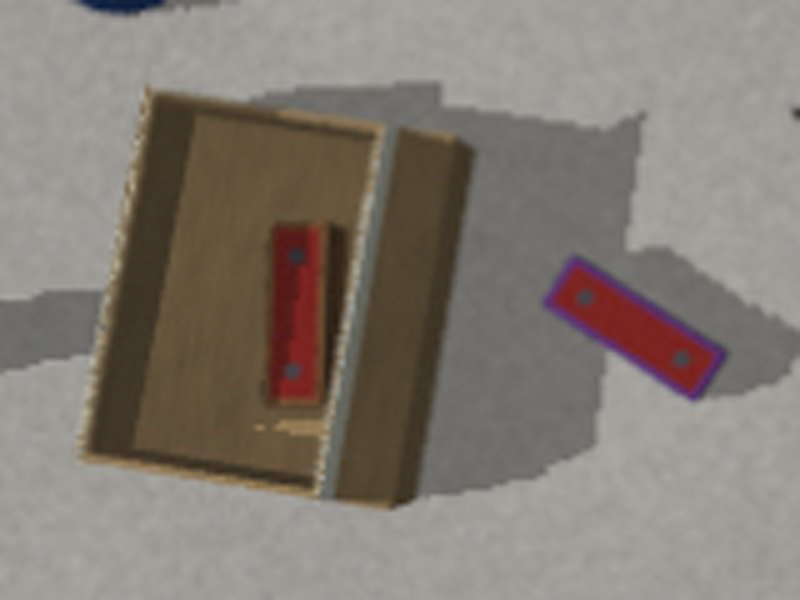

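The crop confirms it: the wooden block is at crop (297,315) and the purple decoy at (637,328). Now I'll look at the lane from above.

The rows are not in the units I measure in: shifts go in shares of 750 mm and turns go in shares of 360 degrees. I convert before sending: 0.54 m is 0.72, -0.06 m is -0.08, -1.02 rad is -0.1623.

hand_motion:
  motion: [0.05,0.0267,-0.0267,-0.08,0,0,0,0.05,0.0533,-0.04,-0.08,0,0,-0.0159,0.05,0.72,-0.48,-0.08,0,0,-0.1623,0.05,0.72,-0.48,-0.08,0,0,-0.1623,0.05,0.72,-0.48,-0.08,0,0,-0.1623,0.05,0.72,-0.48,-0.08,0,0,-0.1623,0.05,0.72,-0.48,-0.08,0,0,-0.1623,0.05,0.72,-0.48,-0.08,0,0,-0.1623,0.05,0.72,-0.48,-0.08,0,0,-0.1623,0.05,0.72,-0.48,-0.08,0,0,-0.1623,0.05,0.72,-0.48,-0.08,0,0,-0.1623,0.05,0.72,-0.48,-0.08,0,0,-0.1623,0.05,0.72,-0.48,-0.08,0,0,-0.1623,0.05,0.72,-0.48,-0.08,0,0,-0.1623,0.05,0.72,-0.48,-0.08,0,0,-0.1623,0.05,0.72,-0.48,-0.08,0,0,-0.1623,0.05,0.72,-0.48,-0.08,0,0,-0.1623,0.05,0.72,-0.48,-0.08,0,0,-0.1623,0.05,0.72,-0.48,-0.08,0,0,-0.1623,0.05,0.72,-0.48,-0.08,0,0,-0.1623]
  grip_force: 20

```text
t: 3.27
tool_pos: [0.5998, -0.0402, 0.2993]
tool_rot: [2.393, 2.036, -0.001]
contact_force: [-0.2, -0.6, 0.5]
opening: 0.0496
grip_force: 0.0
```

```bash
python3 - <<'E'
from h import *
tell(); im=shot('wrist','lane.png')
for t in ('buffer','buffer_home','roundhouse'):
    for d in ctrl.tip_of('wrist',t)[:2]: print(t,round(d['p'],2),d['xy'],onz('wrist',d['xy'],0))
go([.5,.2,.35],2.97)
E
```

```text
3.27 [ 0.5998 -0.0402  0.2993] yaw 1.41 z [-0.    -0.001 -1.   ] F [-0.19 -0.6   0.45] op 0.0496 0.0 q [-0.19 -0.03  1.6  -0.    1.57 -0.03]
buffer 0.85 [329.2, 212.3] [ 0.60521321 -0.11176196  0.        ]
buffer_home 0.92 [323.2, 212.8] [ 0.59590176 -0.11102907  0.        ]
roundhouse 0.96 [324.6, 306.0] [ 0.57214426 -0.27762209  0.        ]
shift [ 0.2213 -0.1373 -0.0506] turn [ 1.0000e-04  3.0000e-04 -1.5612e+00]
```

View pics/lane.png

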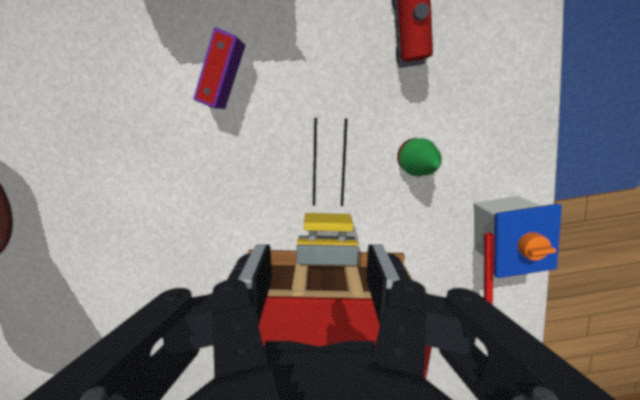

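The wrist view shows the lane lines from (316,119) to (314,205) and from (346,119) to (342,205). The yellow plate is at (328,222), with the purple decoy at (218,67) and the tree at (418,157). Next I'll fit these lines, then go over the carton.

```bash
cat > lane.py <<'E'
from h import *
im=cv2.imread('pics/lane.png').astype(int); g=im.sum(2)
f=[]
for lo,hi in ((308,322),(335,352)):
    P=[]
    for r in range(124,202,3):
        s=g[r,lo:hi]; w=np.clip(np.median(s)-60-s,0,None)
        if w.sum()>0: P.append(onz('wrist',((w*np.arange(lo,hi)).sum()/w.sum(),r),0)[:2])
    P=np.array(P); k=np.polyfit(P[:,1],P[:,0],1); f.append(k); print(len(P),k,np.std(P[:,0]-np.polyval(k,P[:,1])))
k=np.mean(f,0); yaw=np.arctan2(-1,-k[0]); print('center x=',k,'press yaw',yaw,'width',(f[1][1]-f[0][1]+(f[1][0]-f[0][0])*-.05)*np.cos(np.arctan(k[0])))
hsv=cv2.cvtColor(im.astype(np.uint8),cv2.COLOR_BGR2HSV)
m=(abs(hsv[:,:,0].astype(int)-26)<6)&(hsv[:,:,1]>150); m[235:]=0
print([(r,np.where(m[r])[0][[0,-1]].tolist(),hsv[r,330].tolist()) for r in range(205,236) if m[r].any()])
E
python3 lane.py
```

```text
26 [0.18731381 0.60113289] 0.00013054691787435188
26 [0.18810134 0.64503755] 0.00011813073414532256
center x= [0.18770758 0.62308522] press yaw -1.7563447960504863 width 0.04311234921914266
[(214, [307, 326], [24, 140, 162]), (215, [306, 348], [25, 182, 160]), (216, [306, 349], [25, 193, 160]), (217, [306, 349], [25, 189, 159]), (218, [306, 349], [24, 188, 161]), (219, [306, 350], [25, 195, 157]), (220, [305, 350], [25, 190, 160]), (221, [305, 350], [25, 190, 160]), (222, [305, 351], [24, 190, 173]), (223, [305, 351], [25, 193, 194]), (224, [305, 351], [25, 191, 208]), (225, [305, 352], [25, 188, 213]), (226, [305, 352], [25, 191, 207]), (227, [305, 352], [25, 192, 207]), (228, [305, 352], [24, 191, 206]), (229, [307, 352], [25, 179, 198]), (230, [338, 351], [24, 136, 178])]
```

Scaled: 0.3 m is 0.4, -0.22 m is -0.2933, -1.56 rad is -0.2483.

```bash
python3 - <<'E'
from h import *
for r,z in ((222.3,.051),(214.2,.003)): print(onz('wrist',(328,r),z))
E
```

```text
[ 0.60229336 -0.10905852  0.051     ]
[ 0.60306121 -0.1134324   0.003     ]
```

hand_motion:
  motion: [0.05,0.4,-0.2933,-0.0667,0,0,-0.2483,0.05,0.4,-0.2933,-0.0667,0,0,-0.2483,0.05,0.4,-0.2933,-0.0667,0,0,-0.2483,0.05,0.4,-0.2933,-0.0667,0,0,-0.2483,0.05,0.4,-0.2933,-0.0667,0,0,-0.2483,0.05,0.4,-0.2933,-0.0667,0,0,-0.2483,0.05,0.4,-0.2933,-0.0667,0,0,-0.2483,0.05,0.4,-0.2933,-0.0667,0,0,-0.2483,0.05,0.4,-0.2933,-0.0667,0,0,-0.2483,0.05,0.4,-0.2933,-0.0667,0,0,-0.2483,0.05,0.4,-0.2933,-0.0667,0,0,-0.2483,0.05,0.4,-0.2933,-0.0667,0,0,-0.2483,0.05,0.4,-0.2933,-0.0667,0,0,-0.2483,0.05,0.4,-0.2933,-0.0667,0,0,-0.2483]

```text
t: 4.63
tool_pos: [0.4309, 0.2914, 0.3495]
tool_rot: [0.268, 3.13, 0.0]
contact_force: [-0.7, -0.1, 0.1]
opening: 0.0499
grip_force: 0.0
```

```bash
python3 - <<'E'
from h import *
tell(); im=shot('wrist','cart.png')
for t in ('carton','block'):
    for d in ctrl.tip_of('wrist',t)[:2]: print(t,round(d['p'],2),d['xy'],onz('wrist',d['xy'],0.004 if t=='block' else 0))
E
```

```text
4.63 [0.4309 0.2914 0.3495] yaw 2.9708 z [ 0.  0. -1.] F [-0.71 -0.11  0.15] op 0.0499 0.0 q [ 0.45 -0.24  1.71 -0.    1.68 -0.95]
carton 0.66 [318.6, 206.6] [0.50629002 0.2787913  0.        ]
block 0.88 [220.0, 217.0] [0.4943971  0.10821451 0.004     ]
block 0.76 [310.3, 202.9] [0.49619521 0.26633221 0.004     ]
```

View pics/cart.png

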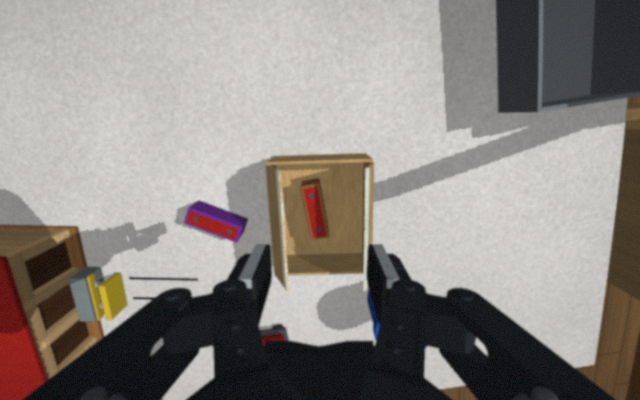

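The wrist view shows the carton from (268,155) to (375,285). The red block top in it spans (303,180) to (327,238), the flap edges are the light lines at x≈281 and x≈368, and the decoy is at (216,222). I'll fit the block and the carton.

```bash
python3 - <<'E'
from h import *
np.set_printoptions(precision=4,suppress=True)
im=cv2.imread('pics/cart.png'); hsv=cv2.cvtColor(im,cv2.COLOR_BGR2HSV).astype(int)
m=((hsv[:,:,0]<6)|(hsv[:,:,0]>174))&(hsv[:,:,1]>150)&(hsv[:,:,2]>60)
m[:,:285]=0;m[:,360:]=0;m[:170]=0;m[250:]=0
c=cv2.findContours(m.astype(np.uint8),0,1)[0]; c=max(c,key=cv2.contourArea)[:,0]
W=np.array([onz('wrist',p,.049)[:2] for p in c]).astype(np.float32)
print(cv2.minAreaRect(W), [a.tolist() for a in cv2.boxPoints(cv2.minAreaRect(W))])
for n,p in (('nearL',(269.5,158)),('nearR',(373,156)),): print(n,onz('wrist',p,.070))
cv2.imwrite('pics/cartz.png',cv2.resize(im[145:300,255:390],None,fx=4.4,fy=3.8,interpolation=cv2.INTER_CUBIC))
E
```

```text
((0.4999305009841919, 0.2740480601787567), (0.08080118149518967, 0.020688332617282867), 0.7817144393920898) [[0.4593925476074219, 0.2838400602340698], [0.45967480540275574, 0.26315367221832275], [0.5404684543609619, 0.2642560601234436], [0.5401861667633057, 0.2849424481391907]]
nearL [0.4034 0.2269 0.07  ]
nearR [0.4254 0.3703 0.07  ]
```

View pics/cartz.png

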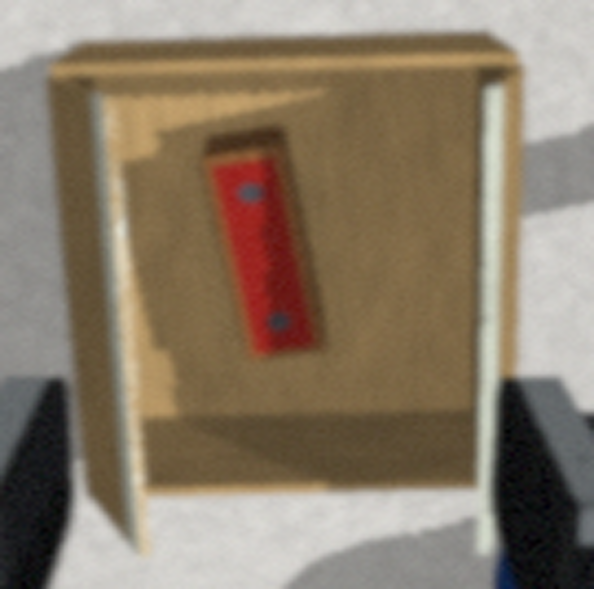

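```bash
python3 - <<'E'
from h import *
np.set_printoptions(precision=4,suppress=True)
f=lambda x,y:(255+x/4.4,145+y/3.8)
L=onz('wrist',f(50,66),.07);Rr=onz('wrist',f(523,63),.07)
v=(Rr-L);w=np.linalg.norm(v);yaw=np.arctan2(v[1],v[0])-np.pi/2
ex=np.array([np.cos(yaw),np.sin(yaw),0]);ey=np.array([-ex[1],ex[0],0])
C=(L+Rr)/2+ex*.09;C[2]=0
print(L,Rr,'w',w,'yaw',yaw,'C',C)
# floor far edge check & flap tips
for s,ps in ((1,[(493,85),(486,553)]),(-1,[(97,95),(142,550)])):
    for a in (.95,1.05,1.15,1.25,1.35):
        y=s*(.075-.055*np.cos(a)); z=.071+.055*np.sin(a)
        print(s,a,[((proj('wrist',C+ex*x+ey*y+[0,0,z])-[255,145])*[4.4,3.8]).round(0).tolist() for x in (-.086,.086)])
B=np.array([.5,.274,0]);print('block in carton',(B-C)@ex,(B-C)@ey)
E
```

```text
[0.4086 0.2212 0.07  ] [0.4334 0.3705 0.07  ] w 0.1513437423787638 yaw -0.16483556576805647 C [0.5098 0.2811 0.    ]
1 0.95 [[437.0, 95.0], [423.0, 549.0]]
1 1.05 [[455.0, 97.0], [438.0, 554.0]]
1 1.15 [[473.0, 98.0], [454.0, 557.0]]
1 1.25 [[492.0, 99.0], [471.0, 560.0]]
1 1.35 [[512.0, 100.0], [488.0, 563.0]]
-1 0.95 [[137.0, 97.0], [158.0, 551.0]]
-1 1.05 [[120.0, 99.0], [143.0, 556.0]]
-1 1.15 [[102.0, 100.0], [127.0, 559.0]]
-1 1.25 [[82.0, 102.0], [110.0, 562.0]]
-1 1.35 [[63.0, 103.0], [93.0, 565.0]]
block in carton -0.008494887882504824 -0.008606593436876012
```

Carton: centre about (0.5085, 0.2805), yaw −0.165, measured width 151 mm (150 expected), flaps about 1.28 and 1.1 rad. Block: about (0.500, 0.274), yaw about 0.01. Next I'll close the fingers, go down into the gap and sweep the left flap outwards.

Scaled: 0.25 m is 0.3333, -0.078 m is -0.104.

hand_motion:
  motion: [0,-0.0533,0.0027,0.0267,0,0,0,0,-0.104,0.0053,0.0533,0,0,0,0,-0.104,0.0053,0.1067,0,0,0,0,-0.104,0.0053,0.16,0,0,0,0,-0.104,0.0053,0.2133,0,0,0,0,-0.104,0.0053,0.2667,0,0,0,0,-0.104,0.0053,0.3067,0,0,0,0,-0.104,0.0053,0.3333,0,0,0,0,-0.104,0.0267,0.3333,0,0,0,0,-0.104,0.04,0.332,0,0,0,0,-0.104,0.0533,0.3307,0,0,0,0,-0.104,0.0667,0.328,0,0,0,0,-0.104,0.08,0.3253,0,0,0,0,-0.104,0.0933,0.3227,0,0,0,0,-0.104,0.1067,0.32,0,0,0,0,-0.104,0.12,0.3173,0,0,0,0,-0.104,0.1333,0.3147,0,0,0,0,-0.104,0.14,0.3133,0,0,0]

```text
t: 6.28
tool_pos: [0.5259, 0.3837, 0.115]
tool_rot: [0.267, 3.129, 0.001]
contact_force: [-0.9, -0.6, 0.5]
opening: -0.0001
grip_force: 0.2
```

```bash
python3 - <<'E'
from h import *
tell(); im=shot('side','s1.png')
E
```

```text
6.28 [0.5259 0.3837 0.115 ] yaw 2.9714 z [ 0.001  0.001 -1.   ] F [-0.93 -0.58  0.48] op -0.0001 0.2 q [ 0.52  0.21  1.65  0.    1.28 -0.88]
```

Scaled: -0.21 m is -0.28, -0.05 m is -0.0667.

hand_motion:
  motion: [0,0,-0.04,-0.004,0,0,0,0,0,-0.0933,-0.004,0,0,0,0,0,-0.1333,0.0133,0,0,0,0,0,-0.1533,0.02,0,0,0,0,0,-0.1667,0.02,0,0,0,0,0,-0.18,0.0187,0,0,0,0,0,-0.1933,0.016,0,0,0,0,0,-0.2067,0.0133,0,0,0,0,0,-0.22,0.0107,0,0,0,0,0,-0.2333,0.008,0,0,0,0,0,-0.2467,0.0053,0,0,0,0,0,-0.26,0.0027,0,0,0,0,0,-0.2733,0,0,0,0,0,0,-0.28,0,0,0,0,0,0,-0.2533,-0.0133,0,0,0,0,0.0267,-0.2,-0.0667,0,0,0,0.05,0.08,-0.1533,-0.12,0,0,0,0.05,0.1067,-0.1333,-0.1733,0,0,0,0.05,0.1067,-0.1333,-0.2267,0,0,0,0.05,0.1067,-0.1333,-0.2667,0,0,0]

```text
t: 8.0
tool_pos: [0.4312, 0.2933, 0.2887]
tool_rot: [-0.265, -3.128, 0.002]
contact_force: [0.9, 0.1, -0.0]
opening: 0.0482
grip_force: 0.0
```

```bash
python3 - <<'E'
from h import *
tell(); im=shot('wrist','w2.png'); s=shot('side')
a=im[120:330,200:450]; b=s[210:370,200:430]
cv2.imwrite('pics/w2z.png',np.vstack([cv2.resize(a,(420,353)),cv2.resize(b,(420,240))])[:,:,::-1])
E
```

```text
8.0 [0.4312 0.2933 0.2887] yaw 2.9729 z [-0.003 -0.001 -1.   ] F [ 0.89  0.06 -0.02] op 0.0482 0.0 q [ 0.45 -0.22  1.79  0.    1.58 -0.95]
```

View pics/w2z.png

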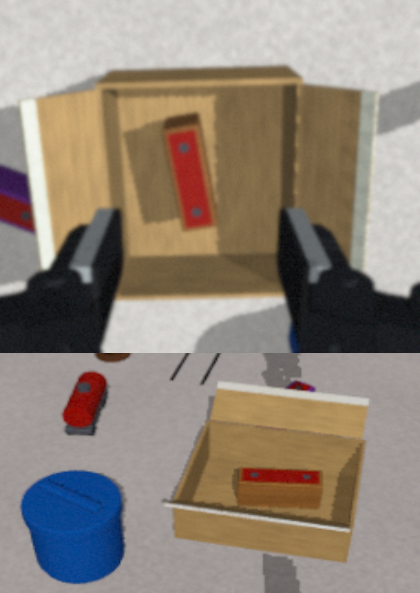

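Both flaps now lean well out (tip edges at crop x≈30 and x≈370), and the block is undisturbed at crop (190,172). Next I'll check the flap angles and refit the block.

```bash
python3 - <<'E'
from h import *
np.set_printoptions(precision=4,suppress=True)
shot('wrist'); tell(); im=shot('wrist','w3.png')[:,:,::-1].copy()
hsv=cv2.cvtColor(im,cv2.COLOR_BGR2HSV).astype(int)
m=((hsv[:,:,0]<6)|(hsv[:,:,0]>174))&(hsv[:,:,1]>150)&(hsv[:,:,2]>60)
m[:,:280]=0;m[:,345:]=0;m[:170]=0;m[275:]=0
c=max(cv2.findContours(m.astype(np.uint8),0,1)[0],key=cv2.contourArea)[:,0]
W=np.array([onz('wrist',p,.049)[:2] for p in c]).astype(np.float32)
r=cv2.minAreaRect(W);print(r)
C=np.array([.5085,.2805,0]);y=-.165;ex=np.array([np.cos(y),np.sin(y),0]);ey=np.array([-ex[1],ex[0],0])
print('rim',[proj('wrist',C-ex*.09+ey*s*.075+[0,0,.07]) for s in (1,-1)])
for a in (1.9,2.0,2.2,2.4,2.6): print(a,[(proj('wrist',C+ey*s*(.075-.055*np.cos(a))+ex*x+[0,0,.071+.055*np.sin(a)])-[200,120])*1.68 for s in (1,-1) for x in (-.086,)])
B=np.r_[r[0],.03]; go([B[0],B[1],.2],np.pi+.014);
E
```

```text
8.15 [0.4347 0.2938 0.2937] yaw 2.9723 z [ 0.008  0.004 -1.   ] F [ 0.52  0.01 -0.54] op 0.0497 0.0 q [ 0.45 -0.22  1.78 -0.    1.57 -0.95]
((0.4967426061630249, 0.27265867590904236), (0.07993987202644348, 0.0207521989941597), 0.6805031299591064)
rim [array([379.6777, 165.1875]), array([255.868, 165.732])]
1.9 [array([347.0888,  95.8125]), array([48.4628, 97.1316])]
2.0 [array([354.2713,  95.1483]), array([41.2868, 96.5307])]
2.2 [array([366.4443,  93.4022]), array([29.1332, 94.8915])]
2.4 [array([375.2844,  91.2058]), array([20.3199, 92.7724])]
2.6 [array([380.547 ,  88.7019]), array([15.0901, 90.3139])]
shift [-0.0651 -0.0094  0.0906] turn [ 0.0015  0.0033 -0.1842]
```

Against the predicted tip columns both flaps read about 2.3–2.4 rad. Now I'll hover above the block and refit it with the arm settled.

Scaled: 0.09 m is 0.12, -0.066 m is -0.088, -0.184 rad is -0.0293.

hand_motion:
  motion: [0.06,-0.044,-0.0067,0.04,0,0,-0.0143,0.06,-0.088,-0.012,0.08,0,0,-0.0293,0.06,-0.088,-0.012,0.12,0,0,-0.0293,0.06,-0.088,-0.012,0.12,0,0,-0.0293,0.06,-0.088,-0.012,0.12,0,0,-0.0293]

```text
t: 8.62
tool_pos: [0.4947, 0.2708, 0.1938]
tool_rot: [0.018, -3.133, 0.005]
contact_force: [0.0, 0.1, 0.2]
opening: 0.0597
grip_force: 0.0
```

```bash
python3 - <<'E'
from h import *
tell(); im=shot('wrist','w4.png')[:,:,::-1].copy()
hsv=cv2.cvtColor(im,cv2.COLOR_BGR2HSV).astype(int)
m=((hsv[:,:,0]<6)|(hsv[:,:,0]>174))&(hsv[:,:,1]>150)&(hsv[:,:,2]>60)
m[:,:240]=0;m[:,400:]=0
c=max(cv2.findContours(m.astype(np.uint8),0,1)[0],key=cv2.contourArea)[:,0]
print(c.min(0),c.max(0))
W=np.array([onz('wrist',p,.049)[:2] for p in c]).astype(np.float32)
r=cv2.minAreaRect(W);print(r)
s=r[2] if r[1][0]>r[1][1] else r[2]-90
go([r[0][0],r[0][1],.019],np.pi+np.radians(s))
E
```

```text
8.62 [0.4947 0.2708 0.1938] yaw -3.1301 z [-0.009 -0.003 -1.   ] F [0.02 0.12 0.18] op 0.0597 0.0 q [ 0.37 -0.05  1.8   0.    1.41 -1.21]
[311 158] [333 237]
((0.5025912523269653, 0.27528321743011475), (0.08140481263399124, 0.021504994481801987), 0.5556010007858276)
shift [-0.0074  0.0037  0.1778] turn [-0.0013 -0.0037  0.0026]
```

View pics/w4.png

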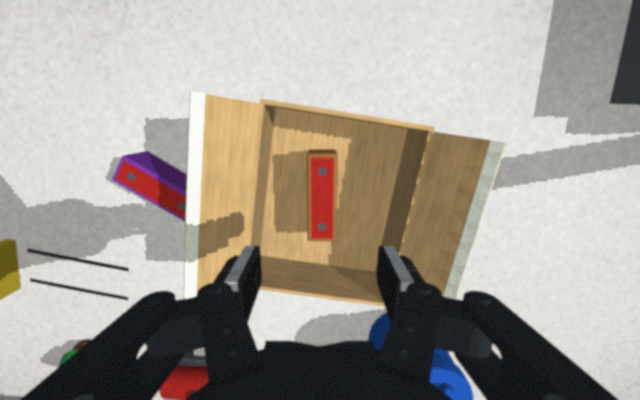

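The block sits between the fingers at pixel (322,198) and is square to the tool. I'll go down partway, settle, then correct.

Scaled: 0.1 m is 0.1333, 0.08 m is 0.1067.

hand_motion:
  motion: [0.06,-0.01,0.0049,0.0533,0,0,0,0.06,-0.01,0.0049,0.1067,0,0,0,0.06,-0.01,0.0049,0.1333,0,0,0,0.06,-0.01,0.0049,0.1333,0,0,0,0.06,-0.01,0.0049,0.1333,0,0,0,0.06,-0.01,0.0049,0.1333,0,0,0]

```text
t: 9.17
tool_pos: [0.5061, 0.2773, 0.102]
tool_rot: [-0.021, 3.137, 0.003]
contact_force: [0.4, -1.0, 0.9]
opening: 0.0603
grip_force: 0.0
```

```bash
python3 - <<'E'
from h import *
tell(); go([.5026,.2753,.018],np.pi+.01)
E
```

```text
9.17 [0.5061 0.2773 0.102 ] yaw -3.128 z [ 0.005  0.002 -1.   ] F [ 0.36 -0.99  0.94] op 0.0603 0.0 q [ 0.37  0.06  1.84  0.    1.23 -1.21]
shift [ 0.0039 -0.0022  0.084 ] turn [0.0019 0.005  0.0036]
```

Scaled: 0.083 m is 0.1107, 0.08 m is 0.1067.

hand_motion:
  motion: [0.06,0.004,-0.0027,0.04,0,0,0,0.06,0.004,-0.0027,0.0733,0,0,0,0.06,0.004,-0.0027,0.0933,0,0,0,0.06,0.004,-0.0027,0.1067,0,0,0,0.06,0.004,-0.0027,0.1107,0,0,0,0.06,0.004,-0.0027,0.1107,0,0,0,0.06,0.004,-0.0027,0.1107,0,0,0]

```text
t: 9.75
tool_pos: [0.5028, 0.2751, 0.0176]
tool_rot: [-0.021, 3.138, 0.002]
contact_force: [0.8, 1.4, -0.3]
opening: 0.0603
grip_force: 0.0
```

```bash
python3 -c "
from h import *
tell()"
```

```text
9.75 [0.5028 0.2751 0.0176] yaw -3.1283 z [ 0.003  0.001 -1.   ] F [ 0.85  1.42 -0.3 ] op 0.0603 0.0 q [ 0.37  0.17  1.89  0.    1.08 -1.21]
```

hand_motion:
  motion: [0,0,0,0,0,0,0,0,0,0,0,0,0,0,0,0,0,0,0,0,0,0,0,0,0,0,0,0,0,0,0,0,0,0,0,0,0,0,0,0,0,0,0,0,0,0,0,0,0]
  grip_force: 60

```text
t: 10.33
tool_pos: [0.5023, 0.2746, 0.0168]
tool_rot: [-0.021, 3.14, 0.001]
contact_force: [-0.3, -0.5, 6.8]
opening: 0.0294
grip_force: 59.7
```

```bash
python3 -c "
from h import *
tell()"
```

```text
10.33 [0.5023 0.2746 0.0168] yaw -3.1284 z [ 0.002  0.    -1.   ] F [-0.3  -0.53  6.76] op 0.0294 59.7 q [ 0.37  0.17  1.89 -0.    1.08 -1.21]
```

Gripped at 29.4 mm opening with 60 N. Now the lift.

Scaled: -0.15 m is -0.2, -0.08 m is -0.1067.

hand_motion:
  motion: [0,0,0,-0.02,0,0,0,0,0,0,-0.0533,0,0,0,0,0,0,-0.1067,0,0,0,0,0,0,-0.16,0,0,0,0,0,0,-0.2,0,0,0,0,0,0,-0.2,0,0,0,0,0,0,-0.2,0,0,0,0,0,0,-0.2,0,0,0]

```text
t: 11.0
tool_pos: [0.5005, 0.2739, 0.1642]
tool_rot: [0.021, -3.14, 0.001]
contact_force: [-0.5, -0.5, -0.9]
opening: 0.0295
grip_force: 59.2
```

```bash
python3 -c "
from h import *
tell(); go([.618,-.0275,.167],1.3853)"
```

```text
11.0 [0.5005 0.2739 0.1642] yaw -3.1285 z [-0.002 -0.001 -1.   ] F [-0.48 -0.5  -0.92] op 0.0295 59.2 q [ 0.37 -0.02  1.81  0.    1.35 -1.21]
shift [-0.1136 -0.303  -0.0028] turn [-2.3000e-03 -8.0000e-04  1.7694e+00]
```

Scaled: -0.303 m is -0.404, -0.12 m is -0.16, 1.77 rad is 0.2817.

hand_motion:
  motion: [0,-0.0093,-0.0267,0,0,0,0.0191,0,-0.02,-0.0533,0,0,0,0.0382,0,-0.0293,-0.08,0,0,0,0.0573,0,-0.04,-0.1067,0,0,0,0.0764,0,-0.0507,-0.1333,0,0,0,0.0955,0,-0.06,-0.16,0,0,0,0.1146,0,-0.0707,-0.1867,0,0,0,0.1337,0,-0.08,-0.2133,0,0,0,0.1528,0,-0.0907,-0.24,0,0,0,0.1719,0,-0.1,-0.2667,0,0,0,0.191,0,-0.1107,-0.2933,0,0,0,0.2101,0,-0.12,-0.32,0,0,0,0.2292,0,-0.1307,-0.3467,0,0,0,0.2483,0,-0.1413,-0.3733,0,0,0,0.2658,0,-0.148,-0.3933,0,0,0,0.2769,0,-0.1515,-0.404,0,0,0,0.2817,0,-0.1515,-0.404,0,0,0,0.2817,0,-0.1515,-0.404,0,0,0,0.2817]

```text
t: 12.5
tool_pos: [0.6178, -0.0269, 0.1636]
tool_rot: [-2.415, -2.005, 0.003]
contact_force: [-0.0, -0.8, -0.2]
opening: 0.0295
grip_force: 59.3
```

```bash
python3 - <<'E'
from h import *
tell(); im=shot('wrist','w5.png'); go([.618,-.0275,.05],1.3853)
E
```

```text
12.5 [ 0.6178 -0.0269  0.1636] yaw 1.3856 z [-0.003  0.001 -1.   ] F [-0.04 -0.8  -0.21] op 0.0295 59.3 q [-0.16  0.1   1.7   0.    1.35  0.02]
shift [-0.0011  0.0006  0.114 ] turn [-0.0027 -0.0004  0.001 ]
```

View pics/w5.png

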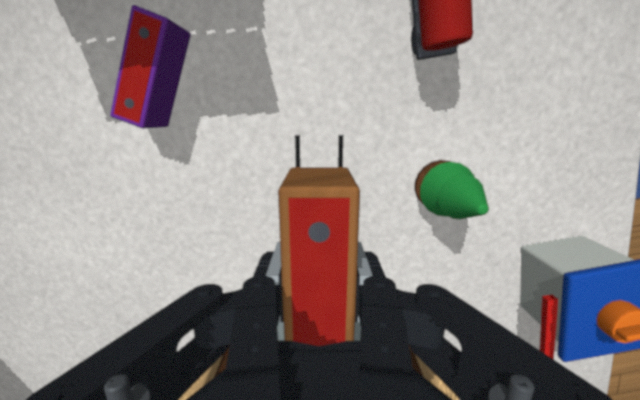

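The block (columns 280–358, centre 319) lies square over the lane lines (columns 297 and 341), and the tree at (452,190) is clear. Lowering it now.

Scaled: 0.138 m is 0.184, 0.13 m is 0.1733.

hand_motion:
  motion: [0,0,0,0.0533,0,0,0,0,0,0,0.1067,0,0,0,0,0,0,0.1467,0,0,0,0,0,0,0.1733,0,0,0,0,0,0,0.184,0,0,0,0,0,0,0.184,0,0,0,0,0,0,0.184,0,0,0,0,0,0,0.184,0,0,0]

```text
t: 13.22
tool_pos: [0.6206, -0.027, 0.0299]
tool_rot: [2.415, 2.005, 0.004]
contact_force: [-0.3, -0.4, -0.8]
opening: 0.0295
grip_force: 59.4
```

```bash
python3 - <<'E'
from h import *
tell(); go([.618,-.0275,.0128],1.3853)
E
```

```text
13.22 [ 0.6206 -0.027   0.0299] yaw 1.3856 z [ 0.004 -0.001 -1.   ] F [-0.3  -0.44 -0.83] op 0.0295 59.4 q [-0.16  0.25  1.76  0.    1.12  0.02]
shift [-0.001  -0.0025  0.0171] turn [ 0.0038 -0.0001  0.0003]
```

Scaled: 0.014 m is 0.0187, 0.01 m is 0.0133.

hand_motion:
  motion: [0,0,-0.0013,0.008,0,0,0,0,0,-0.0013,0.0133,0,0,0,0,0,-0.0013,0.0187,0,0,0,0,0,-0.0013,0.0187,0,0,0,0,0,-0.0013,0.0187,0,0,0,0,0,-0.0013,0.0187,0,0,0,0,0,-0.0013,0.0187,0,0,0]

```text
t: 13.8
tool_pos: [0.6179, -0.027, 0.0135]
tool_rot: [-2.418, -2.005, -0.0]
contact_force: [-0.3, 0.9, 0.4]
opening: 0.0294
grip_force: 59.5
```

```bash
python3 - <<'E'
from h import *
tell(); go([.618,-.0275,.0128],1.3853)
E
```

```text
13.8 [ 0.6179 -0.027   0.0135] yaw 1.3848 z [ 0.  0. -1.] F [-0.33  0.85  0.37] op 0.0294 59.5 q [-0.16  0.27  1.77  0.    1.1   0.02]
shift [-0.0005  0.0002  0.0007] turn [ 0.     -0.     -0.0005]
```

Scaled: -0.036 m is -0.048, -0.034 m is -0.0453.

hand_motion:
  motion: [0,0,0,0.0013,0,0,0,0,0,0,0.002,0,0,0,0,-0.0133,0,0.002,0,0,0,0,-0.0267,0,0.002,0,0,0,0,-0.0373,0,0.002,0,0,0,0,-0.0453,0,0.002,0,0,0,0,-0.048,0,0.002,0,0,0,0,-0.048,0,0.002,0,0,0,0,-0.048,0,0.002,0,0,0]

```text
t: 14.55
tool_pos: [0.6118, -0.0635, 0.0128]
tool_rot: [2.418, 2.003, 0.001]
contact_force: [1.1, 0.3, 3.5]
opening: 0.0294
grip_force: 60.1
```

```bash
python3 - <<'E'
from h import *
u=np.array([-.1845,-.9828,0]);v=np.array([-u[1],u[0],0])
tell(); o=ctrl.get_obs(); print('along,lat',(o['tool_pos']-[.6023,-.111,0])@u,(o['tool_pos']-[.6023,-.111,0])@v,'Fpush',-o['contact_force']@u)
E
```

```text
14.55 [ 0.6118 -0.0635  0.0128] yaw 1.384 z [ 0.001 -0.001 -1.   ] F [1.12 0.27 3.51] op 0.0294 60.1 q [-0.22  0.27  1.78 -0.    1.09 -0.04]
along,lat -0.048407174750866505 0.0006170051796016134 Fpush 0.475796836894986
```

Scaled: -0.008 m is -0.0107, -0.006 m is -0.008.

```bash
cat > f.py <<'E'
from h import *
u=np.array([-.1845,-.9828,0]);v=np.array([-u[1],u[0],0])
tell(); F=[]
for i in range(3):
    ctrl.get_image('side'); o=ctrl.get_obs(); F.append((-o['contact_force']@u,o['contact_force'][2]))
print('along,lat',(o['tool_pos']-[.6023,-.111,0])@u,(o['tool_pos']-[.6023,-.111,0])@v,'Fpush',np.round(F,2).tolist())
E
```

hand_motion:
  motion: [0,-0.0027,0,0,0,0,0,0,-0.0053,0,0,0,0,0,0,-0.008,0,0,0,0,0,0,-0.0107,0,0,0,0,0,0,-0.0107,0,0,0,0,0,0,-0.0107,0,0,0,0,0,0,-0.0107,0,0,0,0,0]

```text
t: 15.13
tool_pos: [0.6105, -0.0705, 0.0129]
tool_rot: [2.418, 2.004, 0.002]
contact_force: [-0.0, 2.9, 5.5]
opening: 0.0291
grip_force: 60.1
```

```bash
python3 f.py
```

```text
15.13 [ 0.6105 -0.0705  0.0129] yaw 1.3843 z [ 0.002  0.    -1.   ] F [-0.02  2.87  5.45] op 0.0291 60.1 q [-0.24  0.27  1.78  0.    1.09 -0.05]
along,lat -0.04130393301085567 0.0005545153046678589 Fpush [[3.14, 5.46], [3.91, 4.8], [3.76, 5.01]]
```

The rows are not in the units I measure in: shifts go in shares of 750 mm and turns go in shares of 360 degrees. I convert before sending: -0.0067 m is -0.0089, -0.006 m is -0.008.

hand_motion:
  motion: [0,-0.002,0,0,0,0,0,0,-0.004,0,0,0,0,0,0,-0.006,0,0,0,0,0,0,-0.008,0,0,0,0,0,0,-0.0089,0,0,0,0,0,0,-0.0089,0,0,0,0,0,0,-0.0089,0,0,0,0,0,0,-0.0089,0,0,0,0,0,0,-0.0089,0,0,0,0,0,0,-0.0089,0,0,0,0,0,0,-0.0089,0,0,0,0,0,0,-0.0089,0,0,0,0,0]

```text
t: 16.28
tool_pos: [0.6095, -0.0755, 0.0129]
tool_rot: [-2.418, -2.005, -0.006]
contact_force: [1.7, 8.8, 5.5]
opening: 0.0294
grip_force: 60.2
```

```bash
python3 f.py
python3 - <<'E'
from h import *
a=shot('wrist');b=shot('side')[90:290,200:440]
cv2.imwrite('pics/end.png',np.vstack([cv2.resize(a,(440,275)),cv2.resize(b,(380,317),interpolation=2)[:, :].copy() if 0 else cv2.resize(b,(440,320))])[:,:,::-1])
E
```

```text
16.28 [ 0.6095 -0.0755  0.0129] yaw 1.3844 z [ 0.002  0.003 -1.   ] F [1.72 8.76 5.54] op 0.0294 60.2 q [-0.25  0.26  1.78  0.    1.09 -0.06]
along,lat -0.03619326377273102 0.000569982946379553 Fpush [[8.59, 6.21], [8.1, 5.52], [8.98, 5.78]]
```

View pics/end.png

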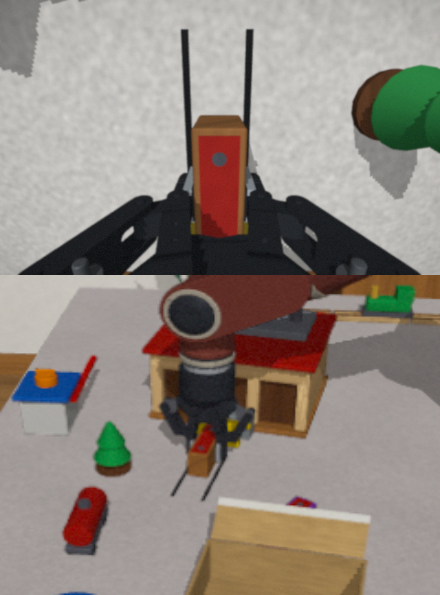

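The block is between the lines, square on the yellow plate; both flaps are open and the tree and tanker are undisturbed. The push reads about 8.6 N, and the geometry gives about 8.8 mm of spring travel. Table friction may hide about 1 N, so I'll add a touch.

Scaled: -0.0019 m is -0.0025, -0.0016 m is -0.0021.

hand_motion:
  motion: [0,-0.0011,0,0,0,0,0,0,-0.0021,0,0,0,0,0,0,-0.0025,0,0,0,0,0,0,-0.0025,0,0,0,0,0,0,-0.0025,0,0,0,0,0,0,-0.0025,0,0,0,0,0,0,-0.0025,0,0,0,0,0,0,-0.0025,0,0,0,0,0,0,-0.0025,0,0,0,0,0,0,-0.0025,0,0,0,0,0]

```text
t: 17.37
tool_pos: [0.6093, -0.0769, 0.0129]
tool_rot: [-2.418, -2.004, -0.007]
contact_force: [1.8, 10.4, 5.9]
opening: 0.0294
grip_force: 60.2
```

```bash
python3 f.py
```

```text
17.37 [ 0.6093 -0.0769  0.0129] yaw 1.3844 z [ 0.003  0.004 -1.   ] F [ 1.82 10.42  5.86] op 0.0294 60.2 q [-0.25  0.26  1.78  0.    1.09 -0.06]
along,lat -0.034822513066665096 0.0005427535972032747 Fpush [[11.4, 6.08], [10.24, 5.79], [10.86, 5.81]]
```

```bash
python3 -c "
from station import ctrl
print(ctrl.finish_job())"
```

```text
the job is handed in; nothing more can be done
None
```

The job is handed in with the arm still holding the block square and centred in the lane, pressing the buffer with about 10 N. Both carton flaps are wide open (about 2.3–2.4 rad), and nothing the arm did came near the drum, tanker or tree.

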